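# Fit the top plate on the microscope stage

## Task

Pick the aluminium top plate off its rubber mat by its bridge handle and lower it over the two locating pins of the microscope stage until it rests fully flush on the pin carriage, keeping hold of it until it is down and without ramming it. The pin carriage has been clamped somewhere along its slide, so feel for where the pins enter the holes; then let go, and leave the other things on the bench where they are.

Things in the scene. Friction and masses are not known exactly. Their poses are not given: they have to be found in the camera images.
- plate_handle (a point): Loose aluminium top plate, about 0.42 kg, 120 (its x) x 160 (y) x 8 mm, with a 40 x 60 window, flat on its mat. Point: centre of its handle bar, over the plate's middle, 42 mm above its underside (46 above the bench at the start). The bar is 82 long along x, 12 wide along y, 14 high, 27 mm clear above the plate, on 2 posts at x = -36 and +36 mm. z up.
- plate_hole_big (a point): Centre, at the plate's underside, of its larger through-hole, 15.5 mm in diameter, 62 mm from the plate's middle along its +y. It takes the larger pin.
- plate_hole_small (a point): Centre, at the plate's underside, of its smaller through-hole, 11.5 mm in diameter, 62 mm from the plate's middle along its -y. It takes the smaller pin.
- mat: Black rubber mat fixed to the bench under the plate, 150 x 190 x 4 mm; origin under its middle.
- stage_top (a point): Middle of the fixed black stage's top face (180 along x, 240 along y), 120 mm above the bench; y runs along the slide, z up. Seated home, the plate has its x and y along these, and its handle point is 50 mm above this point; with its underside on the pin tips, 64 mm. It enters within about 2 mm sideways of the pins.
- stage: White microscope base carrying the stage; origin under its middle, axes as stage_top's. On the stage is the pin carriage: a dark steel frame 110 x 154 x 8 mm, clamped immovably, centred in x, its y offset from stage_top not measured: -12 to +12 mm. On its y axis, 62 mm from its middle: pin 14 mm thick at +y, 10 mm at -y; both 14 mm tall, tip chamfer 1.5 mm.
- dish: Bystander: glass dish 88 mm wide, 14 mm high, origin under its middle.
- slide_box: Bystander: open blue slide box 85 x 140 x 32 mm, origin under its middle.
- oil_jar: Bystander: amber jar 50 mm wide, 60 mm high, origin under its middle.
- driver_grip (a point): Bystander: screwdriver 150 mm long lying on the bench; this point is on its handle.
There are look-alikes about, which are no part of the job. There is more than one size of the part that bears plate_handle; the job needs the middle-sized.

How it is judged:
On the way, in this order (a step that is already met when the one before it is completed fails the run):
1. the plate is lifted well clear of the mat by the fingers (height (world z) of plate_handle above 0.15 m and contact force between the fingers and plate above 0.5 N), for 0.1 s.
2. the plate is down flush over the pins while the fingers still have hold of it (z of plate_handle in the frame of stage_top below 0.0525 m and angle between plate_handle's own z axis and vertical below 0.04 rad and horizontal distance between plate_handle and stage_top below 0.018 m and contact force between the fingers and plate above 0.5 N), for 0.1 s.
At the end, for the whole second after the job is handed in: The plate lies at rest over both pins, its underside within 1.8 mm of the carriage's top face, level within 0.025 rad, square to the stage within 0.06 rad and its middle within 18 mm of the stage's middle (z of plate_handle in the frame of stage_top between 0.047 and 0.0518 m and angle between plate_handle's own z axis and vertical below 0.025 rad and horizontal distance between plate_handle and stage_top below 0.018 m and angle between the y axis of plate_handle and the y axis of stage_top, either way round below 0.06 rad and linear speed of plate below 0.01 m/s); the robot touches nothing.
It fails at once if the plate is rammed against the microscope with more than 70 N (contact force between plate and stage above 70 N).
It fails at once if a bystander is pushed more than 30 mm (distance of any of dish, slide_box, oil_jar, driver_grip from where it was at the start of the episode above 0.03 m).
It also fails if it takes over 72 s, if anything falls off the work surface, if the arm or the gripper's body presses on something with over 40 N, if the wrist force passes 120 N, or if a joint passes its speed limit or range.

## Robot

A 6-joint arm with a two-finger parallel gripper is mounted at the origin on the work surface. World frame = base frame: x ahead of the robot, y to its left, z up, the work surface at z = 0. Lengths are in m, angles in rad, forces in N, time in s.
With the tool pointing down it reaches from about 0.25 to 0.85 m from the base axis. Payload 12.5 kg.
Tool frame: the origin (TCP) lies at the very end of the fingers, on their centre line; the grasp point (between the pads) lies 19 mm behind it (grasp_offset is the distance from the TCP to the grasp point, in m); z points along the fingers, y is the line along which they close (so a half turn about z gives the same grasp; the last joint's range is limited). The gripper opens to 93 mm and grips with 3 to 60 N. Pads are 15 mm wide; open, the fingers measure 128 mm over their backs; the gripper's body (75 mm by 188 mm) begins 65 mm behind the grasp point.
Start: joints at [-1.305, 0.351, 1.652, -0, 1.139, -0.085], TCP at [0.189, -0.516, 0.179] pointing down, gripper open.
Joint ranges: [-2.75, 2.75], [-0.79, 2.1], [0.01, 2.65], [-1.57, 4.71], [0.07, 3.14], [-2.87, 2.87]. Speed limits (rad/s): [2.22, 2.22, 2.79, 3.14, 3.14, 3.14].

## Interface

Orientations are given as a rotation vector (axis times angle).
In Python, from plant import read_state, get_image, camera_info, hand_in, grasp_offset gives the robot as it stands. The module is installed in compiled form; this text tells all that it offers.
- The arm moves only by the tool arm_command, never from a script. Its argument "series" is a list of rows, each a list of 7 numbers: the finger opening in cm, from 0 to 9.3, then the shift along the world's x, y, z in cm, then the turn, a rotation vector about the world's x, y, z in rad. In form: [[jaw, x, y, z, ax, ay, az], ...]. A call has 1 to 20 rows; each row shifts and turns the commanded pose from where the row before left it; what a row does not reach is not made up. A row lasts 1/12 s, in which the tool goes at most 41.7 mm and 7.16 degrees, less where a joint would pass 70% of its speed; a pose out of reach is approached as far as the arm can. A call is refused whole if a number of a shift passes 4.17 or a number of a turn 0.125, either way. A call with a gripper value outside its range is refused whole. The fingers move at their own pace and stop on an object; "newtons" is the grip in N (left out, the last holds). Time passes only in rows, so rows that do not move let the fingers close. It gives the time, the measured TCP pose, the force, the opening and the grip force at its end, in the units of the state.
- read_state(): the state, without advancing time (a new reading comes with each control period).
- get_image(name): name is "scene" or "top" or "wrist"; returns (picture, depth): 400x640x3 uint8, red, green, blue; 400x640 float32, m along the optical axis (not along the pixel's ray), 0 where there is no reading.
- camera_info(name): a dict with "camera_matrix" (3x3 intrinsics, pixels), "rvec" (rotation vector, rad) and "tvec" (3), from world to camera coordinates, as OpenCV has them; the wrist camera has in their place "mount" (4x4, takes a point from camera to tool coordinates, whose origin is the TCP and whose axes are the flange's). Camera axes: x right, y down, z forward; pixel columns grow to the right and rows downward; lengths in m; the calibration is good to about 2 mm. A picture is of the moment at which its call begins: read the wrist's pose just before it. camera_info takes no time and is no camera call.
- hand_in(): hands the job in; it is judged then, once.
The state is a dict: "clock": time; "joint_positions": joint angles; "qvel": joint speeds; "effort": joint torques, N m; "eef_pos": TCP position; "ee_rot": TCP orientation; "force": force on the tool from outside, world axes, zero at the start; "wrist_torque": the same for the moment, N m; "opening": finger opening in m; "finger_force": force on a finger pad.
Only numpy, scipy, OpenCV 4.12 (cv2) and the standard library are available. Lean on these libraries where they do the work, as an engineer would, in place of code of your own. Each camera call takes 0.05 s, during which the arm holds its last target. There are 200 camera calls.

## Working session

There is one attempt and no reset: what is moved stays moved. The work goes in short steps, Python scripts to look and compute and a tool call to move; the robot and the scene stay as the last step left them, time stands still between calls to the robot, and variables do not carry over. Pictures are saved under pics/ and viewed, at most 10 in all, crops included, and the job is handed in when it is done.

Besides the shell and the picture viewer there is one more tool, called after "Call:" as name(argument=value, ...) on one line, values as JSON. arm_command: Moves the arm, as the interface text tells. Its arguments: {"type":"object","properties":{"series":{"type":"array","items":{"type":"array","items":{"type":"number"}}},"newtons":{"type":"number"}},"required":["series"]}

```bash
mkdir -p pics; cat > h.py <<'E'
import numpy as np, cv2
from plant import *
def snap(n,f):
    s=read_state(); im,d=get_image(n); cv2.imwrite('pics/'+f+'.png',im[:,:,::-1]); np.savez('pics/'+f+'.npz',im=im,d=d,p=s['eef_pos'],r=s['ee_rot']); return s,im,d
def cam(n,f=None):
    c=camera_info(n); K=np.array(c['camera_matrix'])
    if 'mount' in c:
        z=np.load('pics/'+f+'.npz'); T=np.eye(4); T[:3,:3]=cv2.Rodrigues(np.array(z['r'],float))[0]; T[:3,3]=z['p']
        T=T@np.array(c['mount']); return K,T[:3,:3],T[:3,3]
    R=cv2.Rodrigues(np.array(c['rvec'],float))[0]; return K,R.T,-R.T@np.array(c['tvec']).ravel()
def onz(n,uv,z,f=None):
    K,R,o=cam(n,f); uv=np.atleast_2d(np.array(uv,float)); r=(R@np.linalg.inv(K)@np.c_[uv,np.ones(len(uv))].T).T
    return o+r*((z-o[2])/r[:,2])[:,None]
def cloud(n,f):
    K,R,o=cam(n,f); d=np.load('pics/'+f+'.npz')['d']; v,u=np.mgrid[:400,:640]
    p=np.stack([u,v,np.ones_like(u)],-1)@np.linalg.inv(K).T*d[...,None]
    return p@R.T+o
E
python3 - <<'E'
from h import *
print(read_state(),grasp_offset)
snap('top','top0');snap('scene','sc0')
for n in('top','scene'):print(n,cam(n)[2])
E
```

```text
{'clock': 0.0, 'joint_positions': array([-1.30461451e+00,  3.51244320e-01,  1.65241617e+00,  7.79161171e-06,
        1.13914772e+00, -8.46295638e-02]), 'qvel': array([ 2.01233584e-03,  1.27468987e-03, -2.80332398e-05, -5.72631825e-04,
       -8.90413965e-04,  2.19852381e-04]), 'effort': array([ 2.31847851e-03, -4.97314382e+01, -2.85245097e+01,  6.98625064e-02,
        2.56085146e-02, -7.66669382e-05]), 'eef_pos': array([ 0.18891743, -0.5161077 ,  0.17840006]), 'ee_rot': array([-3.09219579e+00, -5.48015435e-01,  1.61959208e-04]), 'force': array([0.67681859, 0.25976203, 0.01085237]), 'wrist_torque': array([-0.00991328, -0.03436381, -0.00442957]), 'finger_force': 0.0, 'opening': 0.09273474794739453} 0.0188
top [0.43683354 0.06101741 1.35656773]
scene [ 1.10693307 -0.55920538  1.44320799]
```

View pics/top0.png

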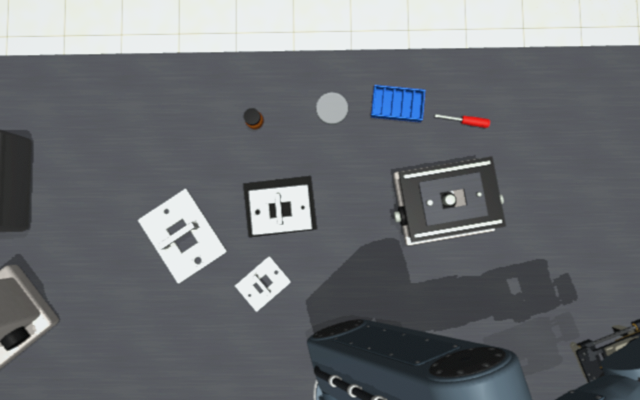

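View pics/sc0.png

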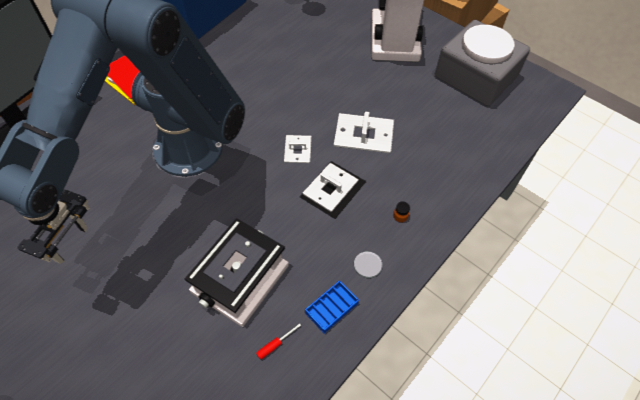

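The plate on the black mat (middle size) is at about (282,208) in the top view. The stage is at about (450,200), with pins near (430,203) and (480,195). Next I'll measure both.

```bash
python3 - <<'E'
from h import *
im=np.load('pics/top0.npz')['im']; P=cloud('top','top0')
m=np.zeros((400,640),np.uint8); m[175:240,240:320]=(im[175:240,240:320].min(2)>140)
cs,_=cv2.findContours(m,cv2.RETR_CCOMP,cv2.CHAIN_APPROX_NONE); 
for c in cs:
    if cv2.contourArea(c)<6: continue
    (uv,wh,a)=cv2.minAreaRect(c); print(cv2.contourArea(c),uv,wh,a, onz('top',uv,.012)[0].round(4))
c=max(cs,key=cv2.contourArea); b=onz('top',cv2.boxPoints(cv2.minAreaRect(c)),.012); print(b.round(4), b.mean(0))
# handle by depth
h=(P[...,2]>.033)&(P[...,2]<.06); h[:175]=0;h[240:]=0;h[:,:240]=0;h[:,320:]=0
q=P[h]; print('handle',len(q),q.mean(0),q[:,2].max(), cv2.minAreaRect(q[:,:2].astype(np.float32)*1000))
# stage: depth
for lo,hi in((.112,.1235),(.1245,.131),(.132,.15)):
    s=(P[...,2]>lo)&(P[...,2]<hi); s[:140]=0;s[255:]=0;s[:,:380]=0;s[:,520:]=0
    q=P[s]; print(lo,hi,len(q),q.mean(0), cv2.minAreaRect(q[:,:2].astype(np.float32)*1000))
A=cv2.resize(im[170:245,235:325],None,fx=6,fy=6,interpolation=2);B=cv2.resize(im[145:255,385:515],None,fx=4,fy=4,interpolation=2)
C=np.zeros((900,540,3),np.uint8);C[:450]=A;C[450:890,:520]=B
cv2.imwrite('pics/c1.png',cv2.resize(np.hstack([A,B[:440,:520] if 0 else cv2.copyMakeBorder(B,0,10,0,0,0)]),(800,340))[:,:,::-1])
E
```

```text
2552.5 (279.6336669921875, 209.3366241455078) (44.57766342163086, 59.702232360839844) 84.2894058227539 [0.4988 0.2129 0.012 ]
26.0 (257.0, 212.0) (5.656853675842285, 5.656853675842285) 45.0 [0.4924 0.2747 0.012 ]
11.0 (302.5000305175781, 207.00003051757812) (3.535533905029297, 3.535533905029297) 45.0 [0.5042 0.1505 0.012 ]
114.5 (272.0, 210.0) (8.0, 16.0) 0.0 [0.4973 0.2338 0.012 ]
172.0 (285.5696716308594, 208.7664031982422) (16.477502822875977, 12.041254043579102) 84.80557250976562 [0.5001 0.1967 0.012 ]
[[0.5526 0.2999 0.012 ]
 [0.5665 0.1373 0.012 ]
 [0.4452 0.1265 0.012 ]
 [0.4315 0.288  0.012 ]] [0.49897035 0.21294273 0.012     ]
handle 157 [0.49833376 0.21124832 0.05103838] 0.057911970763044884 ((497.9500427246094, 211.8496551513672), (80.7851333618164, 12.443357467651367), 5.075867652893066)
0.112 0.1235 3726 [ 0.51264709 -0.22917114  0.11939947] ((513.92919921875, -232.71151733398438), (179.99905395507812, 242.0689239501953), 8.768574714660645)
0.1245 0.131 2231 [ 0.51401284 -0.2332302   0.12734487] ((513.9786376953125, -231.04437255859375), (176.20657348632812, 237.40528869628906), 8.351268768310547)
0.132 0.15 95 [ 0.50826892 -0.22791953  0.1362122 ] ((517.3760986328125, -228.77468872070312), (121.20787048339844, 142.0647430419922), 14.990900039672852)
```

View pics/c1.png

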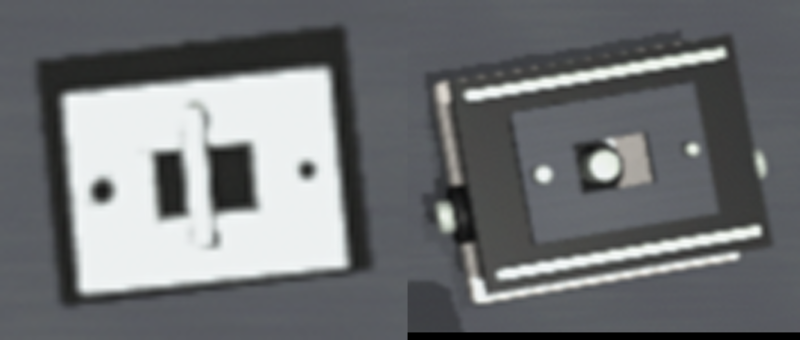

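The larger hole and the larger pin are both on the left (+y) side. The plate yaw is about +5.3° and the stage yaw about +8.6°. I'll go above the stage for a close look first.

Call:
arm_command(series=[[9.3,1,1,2.5,0,0,0],[9.3,2,2,2,0,0,-0.015],[9.3,2.4,2,1.5,0,0,-0.015],[9.3,2.4,2,1.5,0,0,-0.015],[9.3,2.4,2,1.5,0,0,-0.015],[9.3,2.4,2,1.5,0,0,-0.015],[9.3,2.4,2,1.5,0,0,-0.015],[9.3,2.4,2,1.5,0,0,-0.015],[9.3,2.4,2,1.5,0,0,-0.015],[9.3,2.4,2,1.5,0,0,-0.015],[9.3,2.4,2,0,0,0,-0.015],[9.3,2.4,2,0,0,0,-0.015],[9.3,2.4,2,0,0,0,-0.015],[9.3,2.4,2,0,0,0,-0.015],[9.3,1,1.5,0,0,0,-0.005],[9.3,0,0,0,0,0,0],[9.3,0,0,0,0,0,0],[9.3,0,0,0,0,0,0]])

```text
clock: 1.6
eef_pos: [0.5165, -0.232, 0.3438]
ee_rot: [3.133, 0.237, -0.001]
force: [1.1, 0.7, 0.6]
opening: 0.0931
finger_force: 0.0
```

```bash
python3 - <<'E'
from h import *
s,im,d=snap('wrist','w1');print(s['eef_pos'],s['ee_rot'],s['force'])
K,R,o=cam('wrist','w1');print(o,K[0,0]);print((camera_info('wrist')['mount']).round(3))
E
```

```text
[ 0.51653702 -0.23198196  0.34375588] [ 3.13267127e+00  2.36582825e-01 -7.81306241e-04] [1.0595495  0.70492687 0.64388611]
[ 0.59126611 -0.22058728  0.54937744] 285.6602728534713
[[ 0.    -0.962 -0.274  0.075]
 [ 1.     0.    -0.001 -0.   ]
 [ 0.001 -0.274  0.962 -0.206]
 [ 0.     0.     0.     1.   ]]
```

View pics/w1.png

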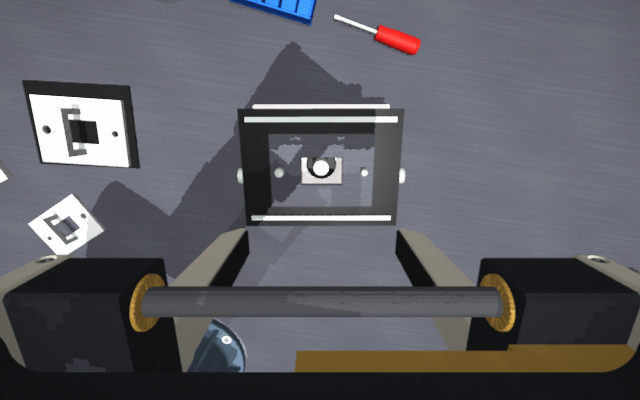

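The wrist view shows the pins at about (279,173), the larger one, and (364,173), the smaller. The carriage frame lies around them. I'll measure them to subpixel.

```bash
cat >> h.py <<'E'
def blob(im,u,v,w=7,dark=False):
    g=cv2.cvtColor(im,cv2.COLOR_RGB2GRAY).astype(float)[v-w:v+w+1,u-w:u+w+1]
    if dark: g=255-g
    bg=np.median(np.r_[g[0],g[-1],g[:,0],g[:,-1]]); q=np.clip(g-bg-25,0,None); y,x=np.mgrid[-w:w+1,-w:w+1]
    return np.array([u+(q*x).sum()/q.sum(), v+(q*y).sum()/q.sum()]),(q>0).sum()
E
python3 - <<'E'
from h import *
z=np.load('pics/w1.npz');im=z['im'];P=cloud('wrist','w1')
b,n1=blob(im,279,173);s,n2=blob(im,364,173);print(b,s,n1,n2)
p=onz('wrist',[b,s],.142,'w1');print('wrist',p,np.linalg.norm(p[0]-p[1]),p.mean(0),np.arctan2(-(p[0]-p[1])[0],(p[0]-p[1])[1]))
t=np.load('pics/top0.npz')['im'];b,n1=blob(t,430,203,4);s,n2=blob(t,479,194,4)
p=onz('top',[b,s],.142);print('top',p,np.linalg.norm(p[0]-p[1]),p.mean(0),np.arctan2(-(p[0]-p[1])[0],(p[0]-p[1])[1]),n1,n2)
x=(P[...,2]>.112)&(P[...,2]<.135)&(np.abs(P[...,0]-.515)<.14)&(np.abs(P[...,1]+.232)<.16)
q=P[x];print('stage',len(q),cv2.minAreaRect(q[:,:2].astype(np.float32)*1000),P[173,279],P[173,364])
E
```

```text
[278.70929858 172.55067568] [364.14331437 172.64935989] 92 42
wrist [[ 0.50434286 -0.16997979  0.142     ]
 [ 0.52280926 -0.29218655  0.142     ]] 0.12359408774810512 [ 0.51357606 -0.23108317  0.142     ] 0.14997325041274184
top [[ 0.50473744 -0.17148019  0.142     ]
 [ 0.52356206 -0.29394266  0.142     ]] 0.12390085831743722 [ 0.51414975 -0.23271142  0.142     ] 0.1525235870742313 34 20
stage 17423 ((512.7073364257812, -229.33258056640625), (180.85955810546875, 240.7606201171875), 8.66130256652832) [ 0.50359742 -0.17038069  0.1412905 ] [ 0.52242956 -0.29191668  0.14292824]
```

Call:
arm_command(series=[[9.3,0,2,0,0,0,0],[9.3,0,3.5,0,0,0,0],[9.3,-0.2,3.9,0,0,0,-0.006],[9.3,-0.2,3.9,0,0,0,-0.006],[9.3,-0.2,3.8,-1.2,0,0,-0.006],[9.3,-0.2,3.8,-1.2,0,0,-0.006],[9.3,-0.2,3.8,-1.5,0,0,-0.006],[9.3,-0.2,3.8,-1.5,0,0,-0.006],[9.3,-0.2,3.7,-1.5,0,0,-0.006],[9.3,-0.2,3.7,-1.5,0,0,-0.006],[9.3,-0.2,3.5,-1.6,0,0,-0.006],[9.3,0,3,-2,0,0,-0.004],[9.3,0,1.9,-1,0,0,0],[9.3,0,0,0,0,0,0],[9.3,0,0,0,0,0,0],[9.3,0,0,0,0,0,0]])

```text
clock: 2.98
eef_pos: [0.4995, 0.2103, 0.2146]
ee_rot: [3.138, 0.144, 0.001]
force: [-0.2, 0.2, 0.9]
opening: 0.0929
finger_force: 0.0
```

```bash
python3 - <<'E'
from h import *
s,im,d=snap('wrist','w2');print(s['eef_pos'],s['ee_rot'],s['force'])
P=cloud('wrist','w2')
x=(P[...,2]>.035)&(P[...,2]<.06)&(np.abs(P[...,0]-.498)<.07)&(np.abs(P[...,1]-.212)<.05)
q=P[x];print('handle',len(q),cv2.minAreaRect(q[:,:2].astype(np.float32)*1000))
E
```

```text
[0.49954344 0.21030323 0.21464657] [3.13820280e+00 1.44237034e-01 1.42424215e-03] [-0.20791395  0.24543199  0.88616755]
handle 596 ((498.8275146484375, 215.28036499023438), (81.30431365966797, 11.95850658416748), 4.968814373016357)
```

View pics/w2.png

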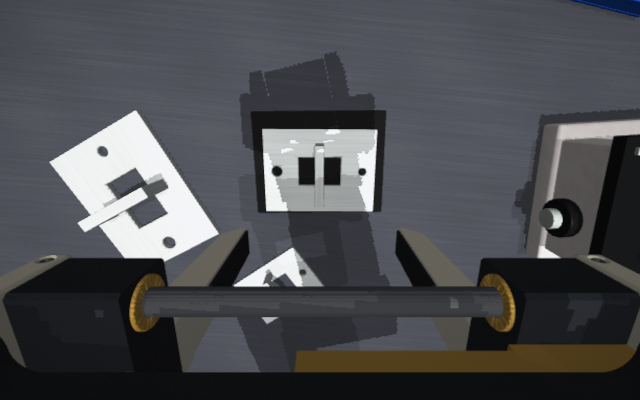

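The middle-sized plate is in view, with holes at about (277,171) and (362,172) and the bar running up and down near u=319.

```bash
python3 - <<'E'
from h import *
z=np.load('pics/w2.npz');im=z['im']
b,n1=blob(im,277,171,7,True);s,n2=blob(im,362,172,7,True);print(b,s,n1,n2)
p=onz('wrist',[b,s],.012,'w2');print('wrist',p,np.linalg.norm(p[0]-p[1]),p.mean(0),np.arctan2(-(p[0]-p[1])[0],(p[0]-p[1])[1]))
E
```

```text
[276.65536241 170.72510998] [360.57069153 172.16183925] 115 131
wrist [[0.49349583 0.276086   0.012     ]
 [0.50258639 0.154885   0.012     ]] 0.12154143776071061 [0.49804111 0.2154855  0.012     ] 0.07486380475872419
```

Call:
arm_command(series=[[9.3,-0.1,0.4,-1.5,0,0,-0.005],[9.3,0,0,-2.5,0,0,0],[9.3,0,0,-2.5,0,0,0],[9.3,0,0,-2.5,0,0,0],[9.3,0,0,-2.5,0,0,0],[9.3,0,0,-2.5,0,0,0],[9.3,0,0,-2,0,0,0],[9.3,0,0,-1.5,0,0,0],[9.3,0,0,-1.2,0,0,0],[9.3,0,0,0,0,0,0],[9.3,0,0,0,0,0,0]])

```text
clock: 3.95
eef_pos: [0.4985, 0.215, 0.0274]
ee_rot: [-3.139, -0.136, -0.0]
force: [-0.4, 0.6, -0.3]
opening: 0.093
finger_force: 0.0
```

Call:
arm_command(series=[[4,0,0,0,0,0,0],[2,0,0,0,0,0,0],[0.5,0,0,0,0,0,0],[0.5,0,0,0,0,0,0],[0.5,0,0,0,0,0,0],[0.5,0,0,0,0,0,0],[0.5,0,0,0,0,0,0],[0.5,0,0,0,0,0,0],[0.5,0,0,0,0,0,0],[0.5,0,0,0,0,0,0],[0.5,0,0,0,0,0,0],[0.5,0,0,0,0,0,0]], newtons=40)

```text
clock: 4.95
eef_pos: [0.498, 0.2155, 0.0269]
ee_rot: [-3.139, -0.138, 0.0]
force: [-0.3, -1.2, -0.6]
opening: 0.0179
finger_force: 0.0
```

Call:
arm_command(series=[[0.5,0,0,0,0,0,0],[0.5,0,0,0,0,0,0],[0.5,0,0,0,0,0,0],[0.5,0,0,0,0,0,0],[0.5,0,0,0,0,0,0],[0.5,0,0,0,0,0,0]])

```text
clock: 5.45
eef_pos: [0.498, 0.2155, 0.0269]
ee_rot: [-3.139, -0.138, 0.0]
force: [-1.3, 0.7, 0.4]
opening: 0.0049
finger_force: 0.0
```

```bash
python3 - <<'E'
from h import *
s,im,d=snap('wrist','w3');print(s['opening'],s['finger_force'])
E
```

```text
0.004880216378756293 0.0
```

View pics/w3.png

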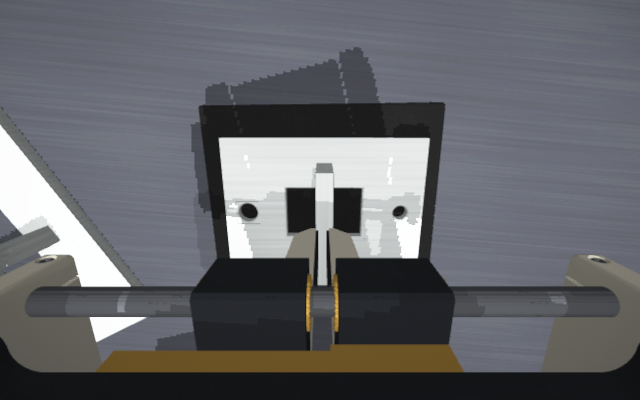

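The fingers look closed at the lower end of the bar, at about (323,240-290), rather than around its middle. I'll check the geometry.

```bash
python3 - <<'E'
from h import *
z=np.load('pics/w3.npz');P=cloud('wrist','w3');print(z['p'])
for v in range(160,300,10): print(v,P[v,324].round(3),P[v,308].round(3),P[v,345].round(3))
K,R,o=cam('wrist','w3')
for h in(0,.019):
  c=R.T@(z['p']+[0,0,h]-o);print(K@c/c[2])
Q=cloud('wrist','w2')
print([Q[v,319].round(3) for v in range(140,215,6)])
cv2.imwrite('pics/c3.png',cv2.resize(z['im'][150:300,240:410],None,fx=4,fy=4)[:,:,::-1])
E
```

```text
[0.49802782 0.2155077  0.02693495]
160 [0.541 0.218 0.012] [0.54  0.23  0.012] [0.543 0.202 0.013]
170 [0.539 0.218 0.045] [0.532 0.23  0.01 ] [0.534 0.201 0.011]
180 [0.534 0.218 0.053] [0.524 0.229 0.011] [0.527 0.2   0.013]
190 [0.528 0.217 0.053] [0.514 0.229 0.005] [0.517 0.198 0.004]
200 [0.521 0.216 0.054] [0.505 0.228 0.003] [0.508 0.197 0.004]
210 [0.514 0.216 0.053] [0.496 0.227 0.003] [0.499 0.196 0.004]
220 [0.507 0.215 0.053] [0.488 0.227 0.004] [0.49  0.195 0.003]
230 [0.499 0.214 0.052] [0.506 0.225 0.07 ] [0.482 0.194 0.004]
240 [0.492 0.214 0.051] [0.506 0.224 0.085] [0.508 0.204 0.085]
250 [0.485 0.213 0.052] [0.505 0.224 0.096] [0.508 0.205 0.098]
260 [0.478 0.213 0.054] [0.532 0.223 0.155] [0.534 0.212 0.159]
270 [0.469 0.212 0.052] [0.529 0.223 0.156] [0.534 0.213 0.164]
280 [0.462 0.211 0.053] [0.531 0.222 0.166] [0.533 0.213 0.168]
290 [0.528 0.218 0.165] [0.53  0.222 0.169] [0.534 0.213 0.173]
[322.29364349 219.01137067   1.        ]
[322.29063284 228.37919444   1.        ]
[array([0.543, 0.219, 0.012]), array([0.538, 0.218, 0.053]), array([0.531, 0.217, 0.052]), array([0.523, 0.217, 0.053]), array([0.516, 0.216, 0.054]), array([0.508, 0.215, 0.053]), array([0.5  , 0.215, 0.052]), array([0.492, 0.214, 0.054]), array([0.484, 0.213, 0.053]), array([0.475, 0.212, 0.053]), array([0.467, 0.212, 0.053]), array([0.459, 0.211, 0.054]), array([ 0.432,  0.209, -0.001])]
```

View pics/c3.png

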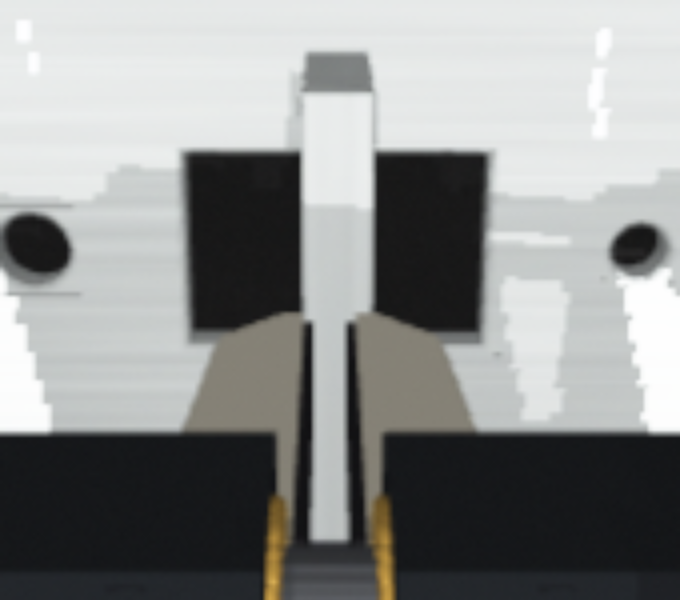

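The crop shows the fingers on both sides of the bar, in the right place, but with no grip force yet. I'll close further.

Call:
arm_command(series=[[0,0,0,0,0,0,0],[0,0,0,0,0,0,0],[0,0,0,0,0,0,0],[0,0,0,0,0,0,0],[0,0,0,0,0,0,0],[0,0,0,0,0,0,0]], newtons=40)

```text
clock: 6.0
eef_pos: [0.498, 0.2155, 0.0269]
ee_rot: [-3.139, -0.138, -0.0]
force: [0.1, -0.7, -0.6]
opening: 0.0008
finger_force: 0.0
```

```bash
python3 - <<'E'
from h import *
s,im,d=snap('wrist','w4');print(s['opening'],s['finger_force'],s['force'])
P=cloud('wrist','w4')
for v in range(222,260,3): print(v,[P[v,u].round(3).tolist() for u in(305,313,323,333,341)])
cv2.imwrite('pics/c4.png',cv2.resize(im[150:300,240:410],None,fx=4,fy=4)[:,:,::-1])
E
```

```text
0.0007996044907452258 0.0 [ 0.05096651 -0.65465405 -0.60438632]
222 [[0.486, 0.229, 0.005], [0.486, 0.222, 0.005], [0.505, 0.216, 0.053], [0.487, 0.205, 0.003], [0.488, 0.199, 0.003]]
225 [[0.483, 0.229, 0.005], [0.483, 0.222, 0.003], [0.503, 0.215, 0.052], [0.485, 0.205, 0.003], [0.485, 0.198, 0.003]]
228 [[0.48, 0.229, 0.004], [0.506, 0.222, 0.068], [0.501, 0.215, 0.053], [0.482, 0.205, 0.004], [0.483, 0.198, 0.004]]
231 [[0.506, 0.227, 0.071], [0.506, 0.222, 0.072], [0.505, 0.216, 0.067], [0.507, 0.21, 0.071], [0.48, 0.198, 0.002]]
234 [[0.506, 0.226, 0.076], [0.506, 0.222, 0.077], [0.505, 0.216, 0.073], [0.507, 0.21, 0.075], [0.508, 0.205, 0.077]]
237 [[0.506, 0.226, 0.081], [0.506, 0.222, 0.081], [0.505, 0.216, 0.077], [0.507, 0.21, 0.079], [0.508, 0.206, 0.08]]
240 [[0.506, 0.226, 0.085], [0.506, 0.221, 0.084], [0.505, 0.216, 0.081], [0.507, 0.21, 0.084], [0.507, 0.206, 0.084]]
243 [[0.506, 0.226, 0.09], [0.506, 0.221, 0.088], [0.505, 0.216, 0.085], [0.507, 0.21, 0.089], [0.508, 0.206, 0.089]]
246 [[0.507, 0.225, 0.094], [0.506, 0.221, 0.093], [0.505, 0.216, 0.09], [0.508, 0.211, 0.093], [0.508, 0.206, 0.093]]
249 [[0.506, 0.225, 0.096], [0.506, 0.221, 0.096], [0.505, 0.216, 0.092], [0.507, 0.211, 0.095], [0.507, 0.206, 0.095]]
252 [[0.506, 0.225, 0.1], [0.506, 0.221, 0.099], [0.505, 0.216, 0.097], [0.507, 0.211, 0.1], [0.507, 0.207, 0.099]]
255 [[0.506, 0.225, 0.103], [0.507, 0.221, 0.104], [0.506, 0.216, 0.101], [0.507, 0.211, 0.102], [0.508, 0.207, 0.104]]
258 [[0.533, 0.224, 0.157], [0.533, 0.221, 0.156], [0.505, 0.216, 0.103], [0.534, 0.215, 0.157], [0.534, 0.213, 0.156]]
```

View pics/c4.png

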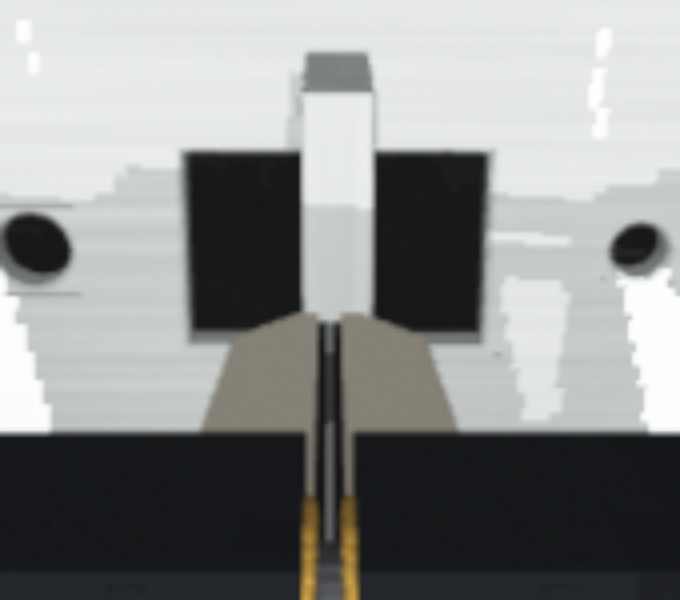

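The depth image shows the real fingertips at z≈0.067, although the reported TCP is 0.027. The body edge at z≈0.156 agrees with this. The TCP reading is therefore about 39 mm low, and the fingers closed above the bar, so nothing has been touched. I'll open, go 3.8 cm lower in gentle steps, and close again.

Call:
arm_command(series=[[5,0,0,0,0,0,0],[5,0,0,0,0,0,0],[5,0,0,0,0,0,0],[5,0,0,0,0,0,0],[5,0,0,0,0,0,0],[5,0,0,0,0,0,0],[5,0,0,0,0,0,0],[5,0,0,0,0,0,0],[5,0,0,-0.6,0,0,0],[5,0,0,-0.6,0,0,0],[5,0,0,-0.5,0,0,0],[5,0,0,-0.3,0,0,0],[5,0,0,0,0,0,0]])

```text
clock: 7.13
eef_pos: [0.4975, 0.2153, 0.0059]
ee_rot: [3.138, 0.138, -0.002]
force: [0.1, -1.1, -0.1]
opening: 0.0499
finger_force: 0.0
```

Call:
arm_command(series=[[5,0,0,-0.4,0,0,0],[5,0,0,-0.4,0,0,0],[5,0,0,-0.4,0,0,0],[5,0,0,-0.3,0,0,0],[5,0,0,-0.3,0,0,0],[5,0,0,0,0,0,0],[5,0,0,0,0,0,0]])

```text
clock: 7.72
eef_pos: [0.498, 0.2155, -0.0112]
ee_rot: [3.139, 0.138, -0.0]
force: [0.1, 0.7, -0.1]
opening: 0.05
finger_force: 0.0
```

```bash
python3 - <<'E'
from h import *
s,im,d=snap('wrist','w5');print(s['eef_pos'],s['opening'],s['finger_force'],s['force'])
P=cloud('wrist','w5')
for u in(285,290,295,300,345,350,355,360): print(u,[P[v,u].round(3).tolist() for v in(224,228,232,236,240)])
E
```

```text
[ 0.49795574  0.21548361 -0.01120018] 0.05003429472938836 0.0 [ 0.0579971   0.74728295 -0.12221677]
285 [[0.497, 0.242, 0.004], [0.494, 0.242, 0.004], [0.491, 0.242, 0.004], [0.488, 0.242, 0.004], [0.485, 0.242, 0.003]]
290 [[0.497, 0.239, 0.003], [0.495, 0.238, 0.004], [0.491, 0.238, 0.003], [0.488, 0.238, 0.003], [0.486, 0.238, 0.005]]
295 [[0.498, 0.235, 0.004], [0.495, 0.235, 0.004], [0.492, 0.235, 0.004], [0.489, 0.234, 0.004], [0.486, 0.234, 0.005]]
300 [[0.498, 0.231, 0.003], [0.495, 0.231, 0.004], [0.492, 0.231, 0.003], [0.489, 0.231, 0.003], [0.486, 0.231, 0.004]]
345 [[0.501, 0.2, 0.004], [0.498, 0.199, 0.004], [0.495, 0.199, 0.005], [0.492, 0.199, 0.004], [0.489, 0.198, 0.004]]
350 [[0.501, 0.196, 0.004], [0.499, 0.196, 0.004], [0.495, 0.195, 0.003], [0.492, 0.195, 0.004], [0.489, 0.195, 0.005]]
355 [[0.502, 0.192, 0.003], [0.498, 0.192, 0.002], [0.496, 0.192, 0.004], [0.493, 0.191, 0.004], [0.489, 0.191, 0.003]]
360 [[0.502, 0.189, 0.004], [0.499, 0.188, 0.003], [0.496, 0.188, 0.004], [0.493, 0.188, 0.004], [0.49, 0.187, 0.004]]
```

Call:
arm_command(series=[[0,0,0,0,0,0,0],[0,0,0,0,0,0,0],[0,0,0,0,0,0,0],[0,0,0,0,0,0,0],[0,0,0,0,0,0,0],[0,0,0,0,0,0,0],[0,0,0,0,0,0,0],[0,0,0,0,0,0,0],[0,0,0,0,0,0,0]], newtons=40)

```text
clock: 8.52
eef_pos: [0.498, 0.2154, -0.011]
ee_rot: [3.138, 0.138, -0.0]
force: [-0.5, -2.6, 0.7]
opening: 0.0119
finger_force: 40.0
```

Gripped: opening is 11.9 mm at 40 N. Next I'll lift.

Call:
arm_command(series=[[0,0,0,0.5,0,0,0],[0,0,0,1,0,0,0],[0,0,0,1.5,0,0,0],[0,0,0,2,0,0,0],[0,0,0,2.5,0,0,0],[0,0,0,2.5,0,0,0],[0,0,0,2.5,0,0,0],[0,0,0,2.5,0,0,0],[0,0,0,2,0,0,0],[0,0,0,1,0,0,0],[0,0,0,0,0,0,0],[0,0,0,0,0,0,0],[0,0,0,0,0,0,0]])

```text
clock: 9.6
eef_pos: [0.4972, 0.2153, 0.1675]
ee_rot: [3.138, 0.138, -0.004]
force: [0.7, 0.3, -5.8]
opening: 0.0118
finger_force: 40.0
```

```bash
python3 - <<'E'
from h import *
s,im,d=snap('wrist','w6');print(s['eef_pos'],s['ee_rot'],s['opening'],s['finger_force'],s['force'])
P=cloud('wrist','w6')
zt=s['eef_pos'][2]+.057-.034
g=cv2.cvtColor(im,cv2.COLOR_RGB2GRAY)
x=(np.abs(P[...,2]-zt)<.012)&(np.abs(P[...,0]-.5)<.09)&(np.abs(P[...,1]-.215)<.1)
v,u=np.where(x);print(len(u),zt,np.median(P[x][:,2]),u.min(),u.max(),v.min(),v.max())
q=P[x];c=np.linalg.lstsq(np.c_[q[:,:2]-q[:,:2].mean(0),np.ones(len(q))],q[:,2],rcond=None)[0];print('plane',c)
cv2.imwrite('pics/c6.png',im[:,:,::-1])
E
```

```text
[0.4971725  0.21527213 0.16753228] [ 3.13795412  0.13788485 -0.00363287] 0.011779736125928367 39.998613595962524 [ 0.6750601   0.34443624 -5.79190663]
22150 0.19053227858825814 0.1903246891047972 195 448 141 285
plane [-0.0007147   0.00112828  0.19024438]
```

View pics/c6.png

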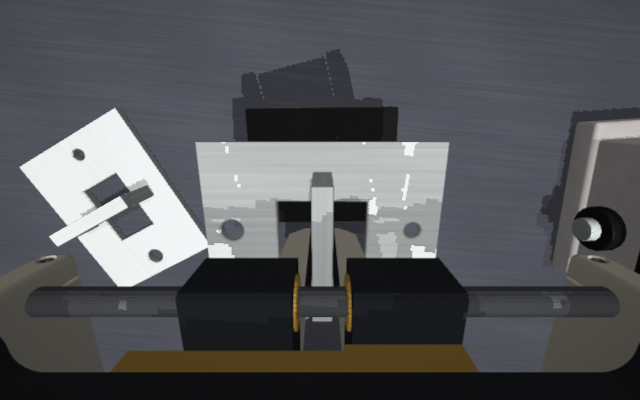

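The plate hangs level, with its holes at about (231,229) and (412,229). I'll work out its pose relative to the tool.

```bash
python3 - <<'E'
from h import *
z=np.load('pics/w6.npz');im=z['im'];zt=.1903
g=im.min(2)
for uv in((231,229),(412,229)):
    b,n=blob(im,*uv,15,True);print(b,n)
pts=[blob(im,231,229,15,True)[0],blob(im,412,229,15,True)[0]]
p=onz('wrist',pts,zt,'w6');e=p[0]-p[1];print('holes',p,np.linalg.norm(e),p.mean(0),np.arctan2(-e[0],e[1]))
# edges by depth
P=cloud('wrist','w6');x=(np.abs(P[...,2]-zt)<.006)
L=[];Rr=[]
for v in range(160,185):
    u=np.where(x[v,150:480])[0]+150; L.append((u.min()-.5,v));Rr.append((u.max()+.5,v))
F=[(u,np.where(x[100:240,u])[0].min()+99.5) for u in list(range(215,300))+list(range(345,430))]
l=onz('wrist',L,zt,'w6');r=onz('wrist',Rr,zt,'w6');f=onz('wrist',F,zt,'w6')
fy=np.polyfit(f[:,1],f[:,0],1);yaw=-np.arctan(-fy[0])*-1
print('front slope',fy[0]);th=np.arctan(-fy[0])
ex=np.array([np.cos(th),np.sin(th)]);ey=np.array([-ex[1],ex[0]])
a=(l[:,:2]@ey).mean();b=(r[:,:2]@ey).mean();c=(f[:,:2]@ex).mean();print('width',a-b,'yaw',th)
m=ex*(c-.06)+ey*(a+b)/2;d=m-z['p'][:2];print('mid',m,'rel TCP world',d,'in tool axes',ex@d,ey@d)
E
```

```text
[231.80420092 229.51616301] 407
[411.84846416 229.66143345] 233
holes [[0.49242079 0.27733215 0.1903    ]
 [0.50323074 0.15401959 0.1903    ]] 0.12378546351140281 [0.49782576 0.21567587 0.1903    ] 0.08743954514326543
front slope -0.08826358537070178
width 0.16002146294117564 yaw 0.08803544615221569
mid [0.4980574  0.21595823] rel TCP world [0.0008849 0.0006861] in tool axes 0.0009417947919652642 0.0006056367222461183
```

Call:
arm_command(series=[[0,0,-1.5,0.2,0,0,0],[0,0,-2.5,0,0,0,0.005],[0,0.1,-3,0,0,0,0.005],[0,0.1,-3,0,0,0,0.005],[0,0.1,-3,0,0,0,0.005],[0,0.1,-3,0,0,0,0.005],[0,0.1,-3,0,0,0,0.005],[0,0.1,-3,0,0,0,0.005],[0,0.1,-3,0,0,0,0.005],[0,0.1,-3,0,0,0,0.005],[0,0.1,-3,0,0,0,0.005],[0,0.1,-3,0,0,0,0.005],[0,0.1,-3,0,0,0,0.004],[0,0.2,-3,0,0,0,0.004],[0,0.2,-2.5,0,0,0,0],[0,0.1,-1.2,0,0,0,0],[0,0,0,0,0,0,0],[0,0,0,0,0,0,0],[0,0,0,0,0,0,0],[0,0,0,0,0,0,0]])

```text
clock: 11.32
eef_pos: [0.5139, -0.2203, 0.1707]
ee_rot: [-3.132, -0.238, 0.001]
force: [0.3, -0.6, -4.4]
opening: 0.0117
finger_force: 40.0
```

```bash
python3 - <<'E'
from h import *
s=read_state();r=s['ee_rot'];print(s['eef_pos'],r,2*np.arctan2(r[1],r[0]),s['force'])
E
```

```text
[ 0.51393687 -0.22027982  0.17068914] [-3.13198955e+00 -2.38388418e-01  7.91073111e-04] -6.131250154257281 [ 0.29290285 -0.57708637 -4.35772828]
```

Call:
arm_command(series=[[0,-0.1,-0.6,0,0,0,0],[0,0,-0.55,0,0,0,0],[0,0,0,-0.8,0,0,0],[0,0,0,-1,0,0,0],[0,0,0,-1,0,0,0],[0,0,0,-0.7,0,0,0],[0,0,0,-0.3,0,0,0],[0,0,0,0,0,0,0],[0,0,0,0,0,0,0],[0,0,0,0,0,0,0]])

```text
clock: 12.15
eef_pos: [0.5133, -0.2331, 0.1333]
ee_rot: [3.132, 0.237, 0.001]
force: [0.8, 0.0, -4.6]
opening: 0.0115
finger_force: 40.0
```

Call:
arm_command(series=[[0,-0.05,0.14,0,0,0,0],[0,0,0,-0.2,0,0,0],[0,0,0,-0.2,0,0,0],[0,0,0,0,0,0,0],[0,0,0,-0.1,0,0,0],[0,0,0,-0.1,0,0,0],[0,0,0,-0.1,0,0,0],[0,0,0,0,0,0,0],[0,0,0,0,0,0,0]])

```text
clock: 12.9
eef_pos: [0.5125, -0.2316, 0.1259]
ee_rot: [-3.133, -0.237, 0.0]
force: [-0.3, -0.5, -4.7]
opening: 0.0118
finger_force: 40.0
```

No contact at 0.126, which is just below the pin-tip level. I'll keep going in small steps.

Call:
arm_command(series=[[0,0,0,-0.1,0,0,0],[0,0,0,-0.1,0,0,0],[0,0,0,0,0,0,0],[0,0,0,0,0,0,0]])

```text
clock: 13.23
eef_pos: [0.5125, -0.2316, 0.1239]
ee_rot: [-3.133, -0.237, 0.0]
force: [-0.4, 0.9, -3.6]
opening: 0.0119
finger_force: 40.0
```

Call:
arm_command(series=[[0,0,0,-0.1,0,0,0],[0,0,0,-0.1,0,0,0],[0,0,0,0,0,0,0],[0,0,0,0,0,0,0]])

```text
clock: 13.57
eef_pos: [0.5125, -0.2316, 0.1219]
ee_rot: [-3.133, -0.237, 0.0]
force: [0.4, -0.1, -4.5]
opening: 0.0116
finger_force: 40.0
```

Call:
arm_command(series=[[0,0,0,-0.1,0,0,0],[0,0,0,-0.1,0,0,0],[0,0,0,-0.1,0,0,0],[0,0,0,-0.1,0,0,0],[0,0,0,0,0,0,0],[0,0,0,0,0,0,0]])

```text
clock: 14.07
eef_pos: [0.5125, -0.2316, 0.1179]
ee_rot: [-3.133, -0.237, 0.0]
force: [0.1, -0.9, -3.7]
opening: 0.0116
finger_force: 40.0
```

Call:
arm_command(series=[[0,0,0,-0.1,0,0,0],[0,0,0,-0.1,0,0,0],[0,0,0,0,0,0,0],[0,0,0,-0.1,0,0,0],[0,0,0,0,0,0,0],[0,0,0,0,0,0,0]])

```text
clock: 14.57
eef_pos: [0.5125, -0.2316, 0.1149]
ee_rot: [-3.133, -0.237, 0.0]
force: [0.6, 0.5, -4.5]
opening: 0.0119
finger_force: 40.0
```

Call:
arm_command(series=[[0,0,0,-0.1,0,0,0],[0,0,0,0,0,0,0],[0,0,0,-0.05,0,0,0],[0,0,0,0,0,0,0],[0,0,0,0,0,0,0]])

```text
clock: 14.98
eef_pos: [0.5125, -0.2316, 0.1134]
ee_rot: [-3.133, -0.237, 0.0]
force: [-0.4, 0.2, -5.8]
opening: 0.0119
finger_force: 40.0
```

Call:
arm_command(series=[[0,0,0,-0.05,0,0,0],[0,0,0,0,0,0,0],[0,0,0,0,0,0,0]])

```text
clock: 15.23
eef_pos: [0.5125, -0.2316, 0.113]
ee_rot: [3.133, 0.237, 0.0]
force: [0.3, 0.2, -4.3]
opening: 0.0116
finger_force: 40.0
```

Call:
arm_command(series=[[0,0,0,-0.05,0,0,0],[0,0,0,0,0,0,0],[0,0,0,0,0,0,0]])

```text
clock: 15.48
eef_pos: [0.5126, -0.2316, 0.1129]
ee_rot: [3.132, 0.237, 0.0]
force: [-3.7, 2.5, 4.6]
opening: 0.0114
finger_force: 40.0
```

Call:
arm_command(series=[[0,0,0,-0.04,0,0,0],[0,0,0,0,0,0,0],[0,0,0,0,0,0,0]])

```text
clock: 15.73
eef_pos: [0.5126, -0.2316, 0.1129]
ee_rot: [3.132, 0.237, 0.001]
force: [-5.1, 3.8, 10.0]
opening: 0.0115
finger_force: 40.0
```

It seated at TCP 0.1129, so the handle is at 0.170, as expected. I'll check height and level before releasing.

```bash
python3 - <<'E'
from h import *
s,im,d=snap('wrist','w7');P=cloud('wrist','w7')
x=(np.abs(P[...,2]-.136)<.008)&(np.abs(P[...,0]-.5136)<.085)&(np.abs(P[...,1]+.2311)<.095)&(im.min(2)>120)
q=P[x];c=np.linalg.lstsq(np.c_[q[:,:2]-q[:,:2].mean(0),np.ones(len(q))],q[:,2],rcond=None)[0];print(len(q),c,s['force'])
E
```

```text
21975 [-0.00505783  0.00159075  0.13595101] [-5.06377031  3.81022423  9.95405606]
```

Call:
arm_command(series=[[0,0,0,0.03,0,0,0],[2,0,0,0,0,0,0],[5,0,0,0,0,0,0],[5,0,0,0,0,0,0],[5,0,0,0,0,0,0],[5,0,0,0,0,0,0],[5,0,0,0,0,0,0],[5,0,0,0,0,0,0],[5,0,0,1,0,0,0],[5,0,0,2,0,0,0],[5,0,0,3,0,0,0],[5,0,0,3,0,0,0],[5,0,0,3,0,0,0],[5,0,0,2,0,0,0],[5,0,0,1,0,0,0],[5,0,0,0,0,0,0],[5,0,0,0,0,0,0],[5,0,0,0,0,0,0]])

```text
clock: 17.28
eef_pos: [0.5119, -0.2313, 0.2608]
ee_rot: [-3.131, -0.236, 0.003]
force: [-0.5, -0.6, 0.0]
opening: 0.0497
finger_force: 0.0
```

```bash
python3 - <<'E'
from h import *
s,im,d=snap('wrist','w8');P=cloud('wrist','w8');print(s['force'],s['opening'],s['eef_pos'])
x=(np.abs(P[...,2]-.136)<.008)&(np.abs(P[...,0]-.5136)<.085)&(np.abs(P[...,1]+.2311)<.095)&(im.min(2)>120)
q=P[x];c=np.linalg.lstsq(np.c_[q[:,:2]-q[:,:2].mean(0),np.ones(len(q))],q[:,2],rcond=None)[0];print(len(q),c,cv2.minAreaRect(q[:,:2].astype(np.float32)*1000))
E
```

```text
[-0.50691946 -0.63762551  0.00213693] 0.049686743121916954 [ 0.51193579 -0.23127128  0.26080729]
11099 [-0.00026388  0.00207308  0.13589803] ((512.9213256835938, -230.70285034179688), (119.24942779541016, 160.13357543945312), 8.762445449829102)
```

The plate is flush (top at 0.136), level, square at 8.8°, and centred. Handing in.

```bash
python3 -c "
from plant import *
print(hand_in())"
```

```text
the job is handed in; nothing more can be done
None
```

The plate is seated flush, level and square over both pins, the gripper has let go and moved clear, and the job is handed in; no verdict came back.

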